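# Clamp a lantern panel on the gluing easel

### The job

Take the long fretwork lantern panel from the table and lay it gently, without letting it fall, on the easel's narrow sloping spine: arched end up the slope, square foot against the lip at the bottom, centred and straight along the spine. Once it lies there on its own, swing the steel hold-down bar over it until the bar rests fully home in its catch, leaving the panel in place. Do not disturb the other things on the table.

Things in the scene. Friction and masses are not known exactly. Their poses are not given: they have to be found in the camera images.
- panel: Pale plywood lantern side with open lattice; one end square (foot), the other a round arch. 200 mm long, 56 wide, 9 thick, about 65 g (varies). Lies flat on the table. Origin: centre of underside, 100 mm from each end; +x towards the arch, y across, z out of the upper face. Lattice holes are too small for fingers: treat as a solid plate, grip across the 56 mm width.
- arch_tip (a point): Extreme end of the panel's arch, at mid thickness: 100 mm along +x and 4.5 mm above the panel's origin.
- spine: Easel's fixed wooden spine: straight bar 24 mm wide, 205 long, 14 thick; top face rises at 0.30 rad (17 deg), higher end away from the robot. Origin: middle of the top face at its low end, at the lip's inner face, 75 mm above the table. +x up the slope, y across, z square out of the top face. A well-laid panel has its origin at (100, 0, 0) mm here, its +x along this +x.
- lip (a point): Middle of the lip's inner face top edge, (0, 0, 7) mm in the spine's frame. The lip is 50 mm wide, 6 mm thick, and stands 7 mm above the spine's top face. Under the spine two uprights stand on a base 205 x 130 x 15 mm.
- bar (a joint): Hinge angle of the hold-down bar, rad. 0 = closed: square across the spine, parallel to its top face, in the catch (end stop). Grows as the bar lifts; 1.57 = standing square out of the slope; up to 2.5 = leaning outwards to the spine's +y side. Stiff hinge: the bar stays where it is left; under 1 N at its end moves it; it must be pushed all the way.
- bar_hinge (a point): Axis of the bar's hinge, at (170, 52, 14) mm in the spine's frame; the axis runs along the spine's x. Its steel posts stand at y = 46 to 58 mm, x = 158 to 182 mm, up to z = 20 mm in that frame.
- bar_tip (a point): Free end of the bar, 127 mm from the hinge, on the bar's middle line. The bar is a flat steel strip 12 mm wide, 5 mm thick. Closed, it points to the spine's -y, its underside is 2.5 mm above the panel's upper face and its last 18 mm stand out beyond the catch.
- catch (a point): Middle of the catch, a fixed steel fork that takes the bar, at (170, -51, 14) mm in the spine's frame; 12 mm along y, 24 mm along x, up to z = 15 mm, so that the closed bar's upper face stands 1.5 mm above it.
- rosette: eight-lobed flat plywood rosette, 76 mm across, 8 mm thick; origin: centre of underside. Bystander.
- arch_short: short solid plywood arch piece, 85 x 50 x 9 mm, much shorter than the panel and without fretwork; origin: underside. Bystander.
- bowl: red plastic bowl, 110 mm across, 40 mm high; origin: centre of underside. Bystander.
- brush: paint brush with orange handle, about 200 mm long, lying flat; origin: underside. Bystander.
- jar: clear lidded jar, 84 mm across, 130 mm high; origin: centre of underside. Bystander.
- mug: white mug, 76 mm across, 90 mm high; origin: centre of underside. Bystander.
- gluepot: white bottle, 60 mm across, 100 mm high; origin: centre of underside. Bystander.
Not all that is in view belongs to the job. What is meant by the panel is not pink or yellow, and is the larger of those in its own colour.

How it is judged:
By the outcome, as a careful person would: the job done as asked, in the order asked, and still so for the second after the job is handed in, with the robot touching nothing.
It also fails if it takes over 69 s, if anything falls off the work surface, if the arm or the gripper's body presses on something with over 40 N, if the wrist force passes 120 N, or if a joint passes its speed limit or range.

### The arm

A 7-joint arm with a two-finger parallel gripper is mounted at the origin on the work surface. World frame = base frame: x ahead of the robot, y to its left, z up, the work surface at z = 0. Lengths are in m, angles in rad, forces in N, time in s.
With the tool pointing down it reaches from about 0.35 to 0.9 m from the base axis. Payload 7.2 kg.
Tool frame: the origin (TCP) lies between the finger pads; the fingertips stand 19 mm ahead of it and the grasp point (between the pads) is the TCP; z points along the fingers, y is the direction in which the jaws open and shut (so a half turn about z gives the same grasp; the last joint's range is limited). The gripper opens to 88 mm and grips with 3 to 60 N. Pads are 20 mm wide; open, the fingers measure 115 mm over their backs; the gripper's body (75 mm by 178 mm) begins 61 mm behind the grasp point.
Start: joints at [-1.254, 0.411, -0.013, 1.596, 0.006, 1.134, -0.082], TCP at [0.235, 0.579, 0.242] pointing down, gripper open.
Joint ranges: [-2.95, 2.95], [-0.29, 1.99], [-1.47, 1.44], [0.14, 2.54], [-1.03, 4.17], [0.13, 1.85], [-2.86, 2.86]. Speed limits (rad/s): [2.39, 2.39, 3.01, 3.01, 3.14, 3.14, 3.14].

### API

Orientations are given as [roll, pitch, yaw] about the fixed x, y, z axes, in that order (R = Rz(yaw) Ry(pitch) Rx(roll)).
In Python, from station import * gives the robot as it stands.
- The arm moves only by the shell command python3 -m jog 'ROWS' [FORCE]. ROWS is JSON, one flat list of numbers, 5 for each row, row after row: the opening, from 0 (shut) to 1 (fully open), then the shift along the tool's x, y, z in cm, then the turn about the tool's z in degrees. A call has 1 to 10 rows; each row shifts and turns the commanded pose from where the row before left it, along the tool's axes as they then stand; what a row does not reach is not made up. A row lasts 1/8 s, in which the tool goes at most 62.5 mm and 10.7 degrees, less where a joint would pass 70% of its speed; a pose out of reach is approached as far as the arm can. A call with a gripper value outside its range is refused whole. The fingers move at their own pace and stop on an object; FORCE is the grip in N (left out, the last holds). Time passes only in rows, so rows that do not move let the fingers close. It gives the time, the measured TCP pose, the force and the opening at its end, in the units of the state.
- get_state(): the state, without advancing time (a new reading comes with each control period).
- read_camera(name): name is "scene" or "side" or "wrist"; returns (picture, depth): 400x640x3 uint8, blue, green, red; 400x640 float32, m along the optical axis (not along the pixel's ray), 0 where there is no reading.
- calibration(name): a dict with "fov_y" (degrees; the focal length in pixels is half the picture's height over the tangent of half this angle, whatever the lens; pixels are square), "cx", "cy" (the principal point, pixels), "camera_from_world" (4x4, takes a point from world to camera coordinates). Camera axes: x right, y up, looking along -z (the intrinsics and any distortion apply to the point x, -y, -z); pixel columns grow to the right and rows downward; lengths in m; the calibration is good to about 2 mm. The wrist camera is an equidistant fisheye: a pixel r from the principal point sees the ray r / f radians off the axis. A picture is of the moment at which its call begins: read the wrist's pose just before it. calibration takes no time and is no camera call; for the wrist camera it gives the pose at the moment of the call.
- sign_off(): hands the job in, once; it reports no verdict.
Trained networks look in the newest picture that a camera, given by its name, has taken for a name from the list of things; names that differ only in an ending like _2 or _b are one class to them, and where a whole thing is asked for, a point or a joint stands for the part that bears it (a point fixed in the world has none). Each returns a list of dicts, best first, with "confidence" (0 to 1); they miss things now and then, are a little off and sometimes report something else, mostly with a low value. They report only what shows in the picture. A call takes as long as a camera call. They do not tell look-alikes from the thing itself.
- recognise(camera, label): "bbox" ([centre column, centre row, width, height] in pixels, round what is visible of it).
- outline_of(camera, label): "pixels" (400x640 bool, what is visible of it) and "bbox" ([centre column, centre row, width, height] in pixels, round what is visible of it).
- landmark_of(camera, label): "point" ([row, column] in pixels: a listed point, or the origin of a listed thing).
The state is a dict: "clock": time; "qpos": joint angles; "qvel": joint speeds; "joint_torque": joint torques, N m; "position": TCP position; "eef_rot": TCP orientation; "force": force on the tool from outside, world axes, zero at the start; "wrist_torque": the same for the moment, N m; "opening": finger opening in m.
Only numpy, scipy, OpenCV 4.12 (cv2) and the standard library are available. Lean on these libraries where they do the work, as an engineer would, in place of code of your own. Each camera call takes 0.05 s, during which the arm holds its last target. There are 200 camera calls.

## Working session

There is one attempt and no reset: what is moved stays moved. The work goes in short steps, Python scripts to look and compute and a shell command to move; the robot and the scene stay as the last step left them, time stands still between calls to the robot, and variables do not carry over. Pictures are saved under pics/ and viewed, about 8 in all and at most 12, crops included, and the job is handed in when it is done.

```bash
mkdir -p pics; ls; cat > h.py <<'E'
from station import *
import numpy as np, cv2
from scipy.spatial.transform import Rotation as R
def cam(n):
    c=calibration(n); f=200/np.tan(np.radians(c['fov_y']/2)); return c,f
def unproj(n,rc,d):
    c,f=cam(n); r,cl=rc
    p=np.array([(cl-c['cx'])/f*d,-(r-c['cy'])/f*d,-d,1.])
    return (np.linalg.inv(c['camera_from_world'])@p)[:3]
def cloud(n,depth,mask):
    c,f=cam(n); r,cl=np.nonzero(mask&(depth>0)); d=depth[r,cl]
    p=np.stack([(cl-c['cx'])/f*d,-(r-c['cy'])/f*d,-d,np.ones_like(d)])
    return (np.linalg.inv(c['camera_from_world'])@p)[:3].T
def proj(n,P):
    c,f=cam(n); p=c['camera_from_world']@np.append(P,1); return np.array([c['cx']+f*p[0]/-p[2],c['cy']+f*p[1]/p[2]])
E
python3 - <<'E'
from h import *
s=get_state();print(s['position'],s['eef_rot'],s['clock'],s['opening'])
ims=[]
for n in('scene','side'):
    im,d=read_camera(n); np.savez('v_%s.npz'%n,im=im,d=d); cv2.imwrite('pics/a_%s.png'%n,im)
    c=calibration(n); print(n,c['fov_y'],c['cx'],c['cy'],{k for k in c})
    for l in('panel','arch_tip','spine','lip','bar_hinge','bar_tip','catch'):
        for q in landmark_of(n,l)[:3]:
            r,cl=np.round(q['point']).astype(int); 
            dd=d[min(max(r,0),399),min(max(cl,0),639)]
            print(n,l,round(q['confidence'],2),r,cl,unproj(n,q['point'],dd).round(3))
E
```

```text
pics
[0.23445382 0.57884376 0.24084185] [-3.14003108e+00  8.12669854e-05  2.75680201e+00] 0.0 0.0876285055440957
scene 51.81842476338021 320.8821430885037 201.40130213259565 {'cy', 'camera_from_world', 'cx', 'fov_y'}
scene panel 0.89 204 280 [ 0.516 -0.198  0.012]
scene panel 0.63 163 303 [ 0.275 -0.272  0.   ]
scene panel 0.63 208 207 [ 0.669 -0.404  0.009]
scene arch_tip 0.89 166 286 [ 0.331 -0.315  0.007]
scene arch_tip 0.84 216 212 [ 0.685 -0.365  0.002]
scene arch_tip 0.78 180 232 [ 0.509 -0.432  0.006]
scene spine 0.86 224 403 [0.427 0.224 0.079]
scene spine 0.73 302 465 [0.58  0.478 0.067]
scene lip 0.6 223 402 [0.425 0.219 0.082]
scene lip 0.49 215 409 [0.307 0.197 0.002]
scene bar_hinge 0.6 249 387 [0.594 0.247 0.145]
scene bar_tip 0.52 219 406 [ 0.331  0.197 -0.   ]
scene catch 0.95 231 356 [0.582 0.14  0.144]
side 46.249722119765636 320.21812601985647 189.76905598701228 {'cy', 'camera_from_world', 'cx', 'fov_y'}
side panel 0.64 196 297 [ 0.533 -0.179  0.005]
side panel 0.63 163 335 [ 0.276 -0.255  0.013]
side panel 0.63 224 380 [0.415 0.216 0.087]
side arch_tip 0.78 195 273 [ 0.613 -0.246  0.001]
side arch_tip 0.59 163 269 [ 0.511 -0.451  0.   ]
side arch_tip 0.56 167 317 [ 0.344 -0.3   -0.004]
side spine 0.88 227 378 [0.427 0.219 0.079]
side lip 0.95 228 380 [0.424 0.228 0.08 ]
side lip 0.67 194 273 [ 0.606 -0.254  0.001]
side bar_hinge 0.52 239 350 [0.581 0.243 0.132]
side bar_tip 0.47 239 352 [0.507 0.166 0.021]
side bar_tip 0.46 152 260 [ 0.507 -0.536  0.014]
side bar_tip 0.4 216 363 [0.385 0.081 0.001]
side catch 0.9 217 333 [ 0.482  0.007 -0.004]
```

```bash
python3 - <<'E'
from h import *
a=np.load('v_scene.npz')['im'];b=np.load('v_side.npz')['im']
ca=cv2.resize(a[140:340,150:510],None,fx=2.2,fy=2.2,interpolation=cv2.INTER_CUBIC)
cv2.imwrite('pics/b1.png',ca)
cv2.imwrite('pics/b2.png',cv2.resize(b[130:290,210:470],None,fx=3,fy=3,interpolation=cv2.INTER_CUBIC))
E
```

```text
(no output)
```

View pics/b1.png

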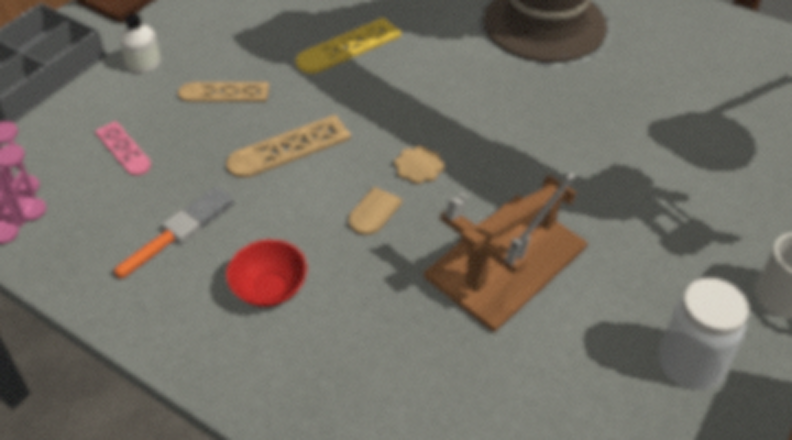

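View pics/b2.png

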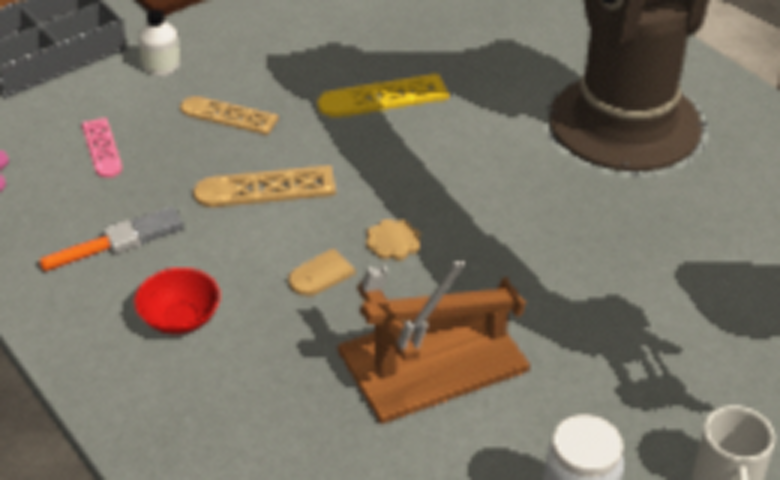

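The job's panel is the larger tan fretwork piece: about col 281, row 206 in the scene view, with its arch to the left at (257, 215). The easel is on the right, and its bar stands up about square to the slope. Next I'll work out both poses.

```bash
python3 - <<'E'
from h import *
for n in('scene','side'):
    v=np.load('v_%s.npz'%n); d=v['d']; read_camera(n)
    for q in outline_of(n,'panel')[:5]:
        P=cloud(n,d,q['pixels']); 
        if len(P)<30: continue
        P=P[(P[:,2]>0.003)&(P[:,2]<.03)] if np.median(P[:,2])<.03 else P
        if len(P)<30: continue
        rc=cv2.minAreaRect((P[:,:2]*1000).astype(np.float32)); print(n,'panel',round(q['confidence'],2),len(P),np.round(rc[0]),np.round(rc[1]),round(rc[2],1),np.median(P[:,2]).round(4))
    for l in('spine','bar'):
        for q in outline_of(n,l)[:1]:
            P=cloud(n,d,q['pixels']); print(n,l,round(q['confidence'],2),len(P),P.min(0).round(3),P.max(0).round(3))
    # easel cloud
    P=cloud(n,d,np.ones_like(d,bool)); P=P[(abs(P[:,0]-.53)<.2)&(abs(P[:,1]-.2)<.2)]
    b=P[(P[:,2]>.011)&(P[:,2]<.019)&(P[:,1]>.05)]
    rc=cv2.minAreaRect((b[:,:2]*1000).astype(np.float32)); print('base',len(b),np.round(rc[0]),np.round(rc[1]),round(rc[2],1))
    t=P[P[:,2]>.06]; 
    u,s,vt=np.linalg.svd(t-t.mean(0),full_matrices=0); print('top',len(t),t.mean(0).round(3),vt[0].round(3),'yaw',np.degrees(np.arctan2(vt[0,1],vt[0,0])))
    h=t[t[:,2]>.16]; print('high',len(h),h[np.argsort(-h[:,2])][:6].round(3).tolist())
E
```

```text
scene panel 0.87 219 [ 477. -369.] [ 45. 151.] 32.9 0.0061
scene panel 0.84 187 [ 666. -414.] [132.  37.] 72.4 0.0053
scene panel 0.78 606 [ 520. -198.] [ 65. 200.] 62.6 0.0075
scene panel 0.76 417 [ 260. -266.] [ 65. 202.] 67.5 0.0076
scene panel 0.45 305 [560.  -5.] [89. 53.] 3.8 0.0081
scene spine 0.96 955 [ 0.339  0.08  -0.004] [0.624 0.282 0.256]
base 1412 [532. 202.] [131. 207.] 78.4
top 1061 [0.56  0.207 0.117] [ 0.934 -0.057  0.353] yaw -3.502812631027196
high 95 [[0.568, 0.28, 0.258], [0.565, 0.282, 0.256], [0.569, 0.281, 0.256], [0.566, 0.277, 0.255], [0.558, 0.282, 0.254], [0.56, 0.28, 0.254]]
side panel 0.87 347 [ 254. -265.] [ 76. 199.] 70.9 0.0099
side panel 0.72 422 [ 516. -196.] [ 73. 197.] 61.0 0.0099
side panel 0.51 165 [ 474. -371.] [ 48. 153.] 31.7 0.0085
side panel 0.44 87 [ 661. -416.] [125.  28.] 72.2 0.0068
side spine 0.83 671 [ 0.413  0.025 -0.004] [0.621 0.283 0.26 ]
side bar 0.24 691 [ 0.328  0.507 -0.003] [0.422 0.602 0.097]
base 849 [560. 242.] [319. 248.] 4.5
top 731 [0.547 0.211 0.118] [-0.922  0.052 -0.383] yaw 176.74411308048767
high 72 [[0.564, 0.28, 0.26], [0.567, 0.283, 0.26], [0.568, 0.28, 0.258], [0.557, 0.282, 0.258], [0.559, 0.285, 0.257], [0.561, 0.283, 0.256]]
```

```bash
python3 -m jog '[1,-2.8,-3.4,0,0, 1,-2.8,-3.4,0,0, 1,-2.8,-3.4,0,0, 1,-2.8,-3.4,0,0, 1,-2.8,-3.4,0,0, 1,-2.8,-3.4,0,0, 1,-2.8,-3.4,0,0, 1,-2.8,-3.4,0,0, 1,-2.8,-3.4,0,0, 1,-2.8,-3.4,0,0]' && python3 -m jog '[1,-2.8,-3.4,0,0, 1,-2.8,-3.4,0,0, 1,-2.8,-3.4,0,0, 1,-2.8,-3.4,0,0, 1,-2.8,-3.4,0,0, 1,-2.8,-3.4,0,0, 1,-2.8,-3.4,0,0, 1,-2.8,-3.4,0,5.4, 1,0,0,0,0]'
cat >> h.py <<'E'
def wproj(P,c):
    f=200/np.tan(np.radians(c['fov_y']/2)); p=(c['camera_from_world']@np.c_[P,np.ones(len(P))].T)[:3]
    x,y,z=p[0],-p[1],-p[2]; th=np.arctan2(np.hypot(x,y),z); ph=np.arctan2(y,x)
    return np.c_[c['cx']+f*th*np.cos(ph),c['cy']+f*th*np.sin(ph)]
def wcloud(c,depth,mask):
    f=200/np.tan(np.radians(c['fov_y']/2)); r,cl=np.nonzero(mask&(depth>0)); d=depth[r,cl]
    u,v=cl-c['cx'],r-c['cy']; rr=np.hypot(u,v)+1e-9; t=np.tan(rr/f)
    p=np.stack([u/rr*t*d,-v/rr*t*d,-d,np.ones_like(d)]); return (np.linalg.inv(c['camera_from_world'])@p)[:3].T
def tool(w,yaw):  # world delta (m) -> tool cm, pointing down
    c,s=np.cos(yaw),np.sin(yaw); return np.array([w[0]*c+w[1]*s, w[0]*s-w[1]*c, -w[2]])*100
E
python3 - <<'E'
from h import *
s=get_state();print(s['position'],s['eef_rot'],s['clock'])
c=calibration('wrist'); im,d=read_camera('wrist'); cv2.imwrite('pics/w1.png',im); print(c['fov_y'])
np.savez('w1.npz',im=im,d=d,M=c['camera_from_world'])
for q in outline_of('wrist','panel')[:4]:
    m=q['pixels']; P=wcloud(c,d,m); print(q['confidence'],len(P),q['bbox'])
    if len(P)<50: continue
    rc=cv2.minAreaRect((P[:,:2]*1000).astype(np.float32)); print(np.round(rc[0],1),np.round(rc[1],1),round(rc[2],1),np.median(P[:,2]))
for q in landmark_of('wrist','arch_tip')[:2]: print(q)
E
```

```text
clock: 2.45
position: [0.3669, 0.1577, 0.2419]
eef_rot: [3.141, 0.0, 2.757]
force: [0.1, 0.3, -0.2]
opening: 0.0878
clock: 3.58
position: [0.4722, -0.1803, 0.2418]
eef_rot: [-3.14, 0.001, 2.657]
force: [-0.9, 0.4, -1.3]
opening: 0.0879
[ 0.47218181 -0.180286    0.24175393] [-3.14004842e+00  1.15507879e-03  2.65706443e+00] 3.575
65.70646984690485
0.86 1248 [244.4, 340.1, 79.4, 22.0]
[ 664.2 -417.1] [136.9  45. ] 70.3 0.003824828505507999
0.63 5480 [323.7, 204.0, 50.6, 148.8]
[ 519.8 -196.3] [ 60.1 202.8] 62.2 0.007342735842007703
0.61 4725 [182.8, 67.6, 47.2, 135.2]
[ 258.7 -267.3] [ 62.4 197.8] 68.2 0.007478166910449946
{'point': [275.2, 322.9], 'confidence': 0.93}
{'point': [277.0, 181.1], 'confidence': 0.92}
```

```bash
python3 -m jog '[1,-0.6,0.4,3,0, 1,-0.6,0.4,4,0, 1,0,0,4,0, 1,0,0,4,0, 1,0,0,3,0, 1,0,0,2,0, 1,0,0,1.3,0, 1,0,0,0.7,0, 1,0,0,0,0]' && python3 -m jog '[0,0,0,0,0, 0,0,0,0,0, 0,0,0,0,0, 0,0,0,0,0, 0,0,0,0,0, 0,0,0,0,0]' 25
```

```text
clock: 4.85
position: [0.4865, -0.1752, 0.0217]
eef_rot: [3.141, -0.0, 2.663]
force: [-0.2, -0.3, -0.3]
opening: 0.0878
clock: 5.6
position: [0.4865, -0.1757, 0.0218]
eef_rot: [3.141, 0.0, 2.663]
force: [-1.2, 0.1, 5.7]
opening: 0.0558
```

```bash
python3 -m jog '[0,0,0,-0.5,0, 0,0,0,-1.5,0, 0,0,0,-3,0, 0,0,0,-4,0, 0,0,0,-4,0, 0,0,0,-4,0, 0,0,0,-4,0, 0,0,0,-3,-5, 0,0,0,0,-6, 0,0,0,0,-4.8]' && python3 -m jog '[0,0.9,3,0,0, 0,0.9,4,0,0, 0,0.9,4,0,0, 0,0.9,4,0,0, 0,0.9,4,0,0, 0,0.9,4,0,0, 0,0,2,0,0, 0,0,0,0,0, 0,0,0,0,0]'
python3 - <<'E'
from h import *
s=get_state();print(s['position'],s['eef_rot'],s['clock'])
c=calibration('wrist'); im,d=read_camera('wrist'); 
print(wproj(np.array([s['position']]),c))
np.savez('w2.npz',im=im,d=d,M=c['camera_from_world'])
cv2.imwrite('pics/w2.png',im)
for l in('panel','arch_tip','spine','lip','bar_hinge','bar_tip','catch'):
    for q in landmark_of('wrist',l)[:2]:
        r,cl=np.round(q['point']).astype(int); m=np.zeros_like(d,bool); m[r,cl]=1
        print(l,round(q['confidence'],2),r,cl,wcloud(c,d,m).round(4))
E
```

```text
clock: 6.85
position: [0.4862, -0.1756, 0.2629]
eef_rot: [3.141, 0.001, 2.941]
force: [0.0, 0.8, -0.3]
opening: 0.0562
clock: 7.98
position: [0.4841, 0.0783, 0.2618]
eef_rot: [-3.141, 0.0, 2.936]
force: [-0.4, 0.0, -0.8]
opening: 0.0558
[0.48405024 0.0783224  0.26175489] [-3.14084653e+00  1.43214702e-04  2.93625782e+00] 7.975
[[315.66576083 255.48946126]]
panel 0.8 220 68 [[ 0.4751 -0.3765 -0.0015]]
panel 0.75 268 398 [[0.4805 0.1128 0.2961]]
arch_tip 0.94 142 69 [[ 0.3489 -0.3046  0.0081]]
arch_tip 0.7 244 56 [[ 0.5122 -0.4322  0.0054]]
spine 0.97 101 435 [[0.4234 0.2219 0.0807]]
lip 0.93 98 437 [[0.4205 0.2254 0.0794]]
lip 0.46 265 401 [[0.4812 0.1148 0.2931]]
catch 0.72 266 400 [[0.4803 0.1139 0.2953]]
```

View pics/w2.png

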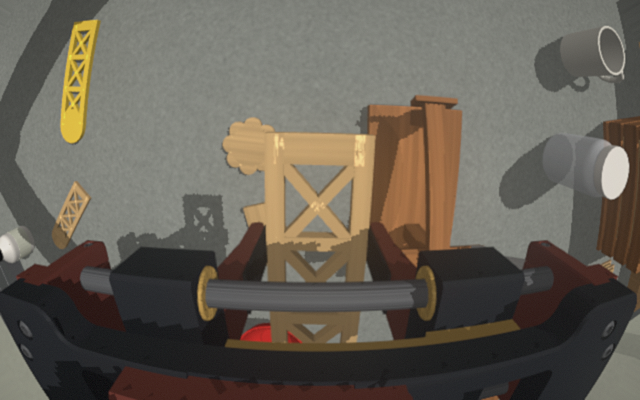

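The wrist view shows the panel held, foot towards the robot at about (319, 138), and the spine with its lip at the upper right around (437, 98). I'll fit the spine axis and the held panel's pose from the depth.

```bash
python3 - <<'E'
from h import *
c=calibration('wrist'); v=np.load('w2.npz'); d=v['d']; c['camera_from_world']=v['M']
P=wcloud(c,d,np.ones_like(d,bool))
def fit(P,lab):
    # candidate top-face points: height consistent with slope from lip guess
    o=np.array([.424,.224]); 
    for it in range(3):
        yaw=fit.yaw; ax=np.array([np.cos(yaw),np.sin(yaw)]); n=np.array([-ax[1],ax[0]])
        q=P[:,:2]-o; a=q@ax; l=q@n; hz=.075+a*np.tan(.3)
        t=(a>.004)&(a<.15)&(abs(l)<.022)&(abs(P[:,2]-hz)<.006)
        b=np.floor(a[t]/.008); mids=[];
        for k in np.unique(b):
            lt=l[t][b==k]
            if len(lt)>=6: mids.append((a[t][b==k].mean(),(np.percentile(lt,3)+np.percentile(lt,97))/2,np.percentile(lt,97)-np.percentile(lt,3)))
        m=np.array(mids); k,c0=np.polyfit(m[:,0],m[:,1],1); fit.yaw=yaw+np.arctan(k); o=o+n*c0
    z=np.polyfit(a[t],P[t][:,2],1)
    L=(abs(l)<.022)&(abs(a)<.02)&(P[:,2]>.0785+ a*0)&(P[:,2]<.095)&(a<.001)
    print(lab,'yaw',np.degrees(fit.yaw).round(2),'o',o.round(4),'w',np.median(m[:,2]).round(4),'zfit',z.round(4),'n',t.sum(),'lip a',np.percentile(a[L],[2,50,98]).round(4) if L.any() else None)
fit.yaw=np.radians(-11.6)
fit(P,'wrist')
for n in('scene','side'):
    w=np.load('v_%s.npz'%n); fit(cloud(n,w['d'],w['d']>0),n)
# panel
s=get_state(); p=P[(abs(P[:,2]-.245)<.03)&(P[:,0]<.445)&(abs(P[:,1]-.09)<.05)]
A=np.c_[p[:,:2]-s['position'][:2],np.ones(len(p))]; k=np.linalg.lstsq(A,p[:,2],rcond=None)[0]; print('plane',k,len(p))
rc=cv2.minAreaRect((p[:,:2]*1000).astype(np.float32)); print(rc); b=cv2.boxPoints(rc);print(b)
E
```

```text
wrist yaw -11.92 o [0.424  0.2241] w 0.0232 zfit [0.3084 0.073 ] n 3018 lip a [-0.0054 -0.0023  0.0005]
scene yaw -10.91 o [0.4238 0.2232] w 0.0218 zfit [0.3095 0.0734] n 238 lip a [-0.0035 -0.0008  0.0009]
side yaw -12.17 o [0.4243 0.2256] w 0.0214 zfit [0.318  0.0755] n 180 lip a [-0.0102 -0.0035  0.0007]
plane [ 5.78728505e-03 -2.17169375e-04  2.48010423e-01] 3983
((437.79132080078125, 89.86004638671875), (56.400291442871094, 26.118698120117188), 77.96270751953125)
[[419.138     65.00346 ]
 [444.68243   59.556458]
 [456.44464  114.71663 ]
 [430.9002   120.163635]]
```

```bash
python3 -m jog '[0,0.8,2.6,0,0, 0,0.8,3.5,0,0, 0,0.8,3.5,0,0, 0,0.8,2.5,0,0, 0,0,0.7,1,0, 0,0,0,2,0, 0,0,0,2.5,0, 0,0,0,2,0, 0,0,0,1,0, 0,0,0,0,0]'
python3 - <<'E'
from h import *
s=get_state();print(s['position'],s['eef_rot'],s['clock'])
c=calibration('wrist'); im,d=read_camera('wrist'); np.savez('w3.npz',im=im,d=d,M=c['camera_from_world'])
P=wcloud(c,d,np.ones_like(d,bool))
p=P[(abs(P[:,2]-(s['position'][2]-.0138))<.012)&(P[:,0]<.445)&(abs(P[:,1]-.22)<.05)]
rc=cv2.minAreaRect((p[:,:2]*1000).astype(np.float32)); print(rc,cv2.boxPoints(rc))
im2,d2=read_camera('side')
a=cv2.resize(im2[180:290,300:430],None,fx=5,fy=5,interpolation=cv2.INTER_CUBIC)
cv2.imwrite('pics/s3.png',a)
cv2.imwrite('pics/w3.png',im)
E
```

```text
clock: 9.62
position: [0.4784, 0.2111, 0.176]
eef_rot: [-3.14, -0.001, 2.937]
force: [-0.4, 0.2, -0.9]
opening: 0.0555
[0.47835073 0.2111189  0.17604795] [-3.14037013e+00 -7.80723291e-04  2.93744726e+00] 9.625
((435.47802734375, 221.65579223632812), (56.63473892211914, 32.31266784667969), 76.9631576538086) [[413.35037 197.7128 ]
 [444.83017 190.4238 ]
 [457.60568 245.59879]
 [426.1259  252.88779]]
```

View pics/w3.png

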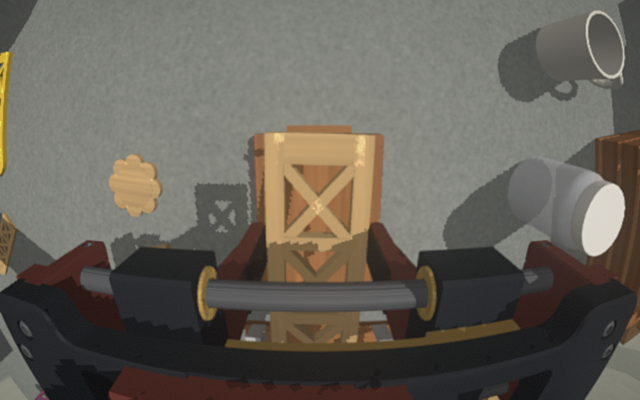

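View pics/s3.png

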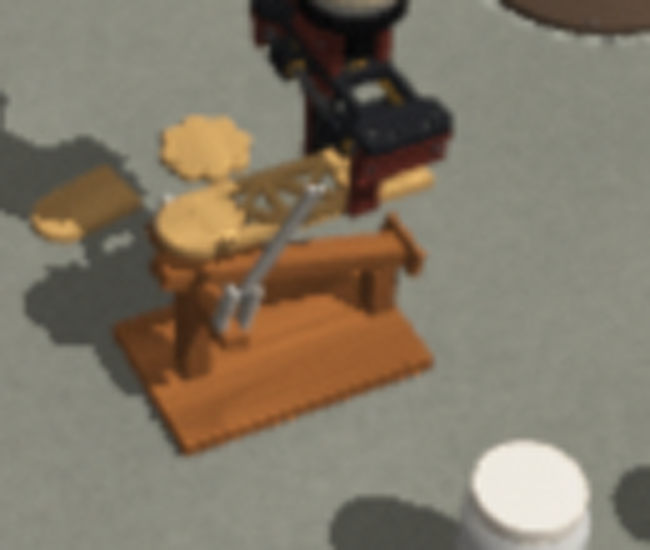

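The panel hovers level over the spine. In the wrist view the foot spans columns 266–374 and the lip 287–351, so both centres are near 320, and the side view agrees. I'll lower it until the arch end touches, then let the panel pivot between the pads.

```bash
python3 -m jog '[0,0,0,0.8,0, 0,0,0,0.7,0, 0,0,0,0.4,0, 0,0,0,0.3,0, 0,0,0,0.2,0, 0,0,0,0,0]' 15; python3 -m jog '[0,-0.05,0,0.3,0, 0,-0.05,0,0.3,0, 0,-0.05,0,0.3,0, 0,0,0,0,0]' ; python3 -m jog '[0,-0.1,0,0.35,0, 0,-0.1,0,0.35,0, 0,0,0,0.3,0, 0,0,0,0,0]'
```

```text
clock: 10.48
position: [0.4784, 0.212, 0.1526]
eef_rot: [-3.141, -0.0, 2.938]
force: [-0.8, -0.2, -0.2]
opening: 0.0559
clock: 10.98
position: [0.4799, 0.2116, 0.1434]
eef_rot: [-3.141, -0.0, 2.938]
force: [-0.7, -0.6, 0.2]
opening: 0.0557
clock: 11.48
position: [0.482, 0.2113, 0.1334]
eef_rot: [-3.142, 0.0, 2.938]
force: [-0.3, -0.3, 0.1]
opening: 0.0557
```

```bash
cat > pt.py <<'E'
from h import *
def panel_tilt(save=None):
    s=get_state(); c=calibration('wrist'); im,d=read_camera('wrist'); P=wcloud(c,d,np.ones_like(d,bool))
    if save: cv2.imwrite(save,im)
    yaw=s['eef_rot'][2]; ax=-np.array([np.cos(yaw),np.sin(yaw)]); n=np.array([-ax[1],ax[0]])
    O=np.array([.4264,.2236]); q=P[:,:2]-O; a=q@ax; l=q@n
    ta=(s['position'][:2]-O)@ax
    print('TCP a,l',ta.round(4),((s['position'][:2]-O)@n).round(4),s['position'][2].round(4))
    t=(abs(l)<.034)&(a<ta-.025)&(a>-.02)&(P[:,2]>.079)&(P[:,2]<.2)
    # top plane robustly
    A=np.c_[a[t],l[t],np.ones(t.sum())]; z=P[t][:,2]; w=np.ones(len(z),bool)
    w=z>np.percentile(z,50)-.03
    for _ in range(8):
        k=np.linalg.lstsq(A[w],z[w],rcond=None)[0]; r=z-A@k; w=abs(r)<max(.0025,1.2*np.std(r[w]))
    print('slope',np.degrees(np.arctan(k[0])).round(2),'roll',np.degrees(np.arctan(k[1])).round(2),'z at a=0',k[2].round(4),'at TCP',(k[2]+k[0]*ta).round(4),'n',w.sum())
    at,lt=a[t][w],l[t][w]; print('foot a',np.percentile(at,[1,3]).round(4),'l',np.percentile(lt,[1,99]).round(4))
    rc=cv2.minAreaRect((np.c_[at,lt]*1000).astype(np.float32)); print(np.round(rc[0],1),np.round(rc[1],1),round(rc[2],1))
E
python3 - <<'E'
from pt import *
panel_tilt('pics/w4.png')
s=get_state();print(s['force'])
E
```

```text
TCP a,l 0.0569 -0.0008 0.1334
slope 9.19 roll 0.41 z at a=0 0.1093 at TCP 0.1185 n 5382
foot a [-0.0026 -0.002 ] l [-0.0281  0.0272]
[14.5 -0.5] [34.8 56.1] 0.0
[0.31671066 0.91196097 0.0566868 ]
```

```bash
python3 -m jog '[0,-0.1,0,0.3,0, 0,-0.1,0,0.3,0, 0,-0.1,0,0.3,0, 0,0,0,0.3,0, 0,0,0,0.3,0, 0,0,0,0,0, 0,0,0,0,0]'; python3 - <<'E'
from pt import *
panel_tilt('pics/w5.png')
s=get_state();print(s['force'])
E
```

```text
clock: 12.4
position: [0.4847, 0.2107, 0.1186]
eef_rot: [-3.142, -0.0, 2.938]
force: [0.1, 1.6, 0.4]
opening: 0.0557
TCP a,l 0.0597 -0.0009 0.1186
slope 75.53 roll -0.12 z at a=0 0.0669 at TCP 0.2983 n 3049
foot a [0.005  0.0054] l [-0.0294  0.0287]
[19.6 -0.4] [60.  30.2] 90.0
[-0.45909171 -0.53910449 -0.17760037]
```

```bash
sed -i "s/w=z>np.percentile(z,50)-.03/w=abs(z-(s['position'][2]-.0145)-(a[t]-ta)*np.tan(g))<.006/; s/def panel_tilt(save=None)/def panel_tilt(save=None,g=.27)/" pt.py
python3 -m jog '[0,0,0,0.15,0, 0,0,0,0.15,0, 0,0,0,0,0, 0,0,0,0,0]'; python3 - <<'E'
from pt import *
panel_tilt('pics/w6.png')
E
```

```text
clock: 12.95
position: [0.4851, 0.2107, 0.1162]
eef_rot: [3.141, 0.0, 2.938]
force: [-0.7, -0.2, 6.1]
opening: 0.0555
TCP a,l 0.0601 -0.0007 0.1162
slope 18.31 roll -0.01 z at a=0 0.0826 at TCP 0.1025 n 5573
foot a [-0.0073 -0.0058] l [-0.0278  0.0271]
[13.3 -0.3] [56.4 43.6] 90.0
```

```bash
python3 -m jog '[0,0,0,-0.05,0, 0,0.1,0,0.03,0, 0,0.1,0,0.03,0, 0,0,0,0,0]';python3 -m jog '[0,0.1,0,0.03,0, 0,0,0,0,0, 0,0,0,0,0]'; python3 - <<'E'
from pt import *
panel_tilt('pics/w7.png')
s=get_state();print(s['force'])
im=cv2.imread('pics/w7.png'); cv2.imwrite('pics/w7c.png',cv2.resize(im[90:250,230:410],None,fx=4,fy=3.7))
E
```

```text
clock: 13.5
position: [0.4827, 0.2112, 0.1155]
eef_rot: [3.142, -0.0, 2.939]
force: [0.1, -0.0, 1.0]
opening: 0.0559
clock: 13.88
position: [0.4817, 0.2113, 0.1152]
eef_rot: [-3.142, -0.0, 2.938]
force: [-0.2, 0.4, -0.0]
opening: 0.0558
TCP a,l 0.0566 -0.0008 0.1152
slope 18.27 roll -0.07 z at a=0 0.0827 at TCP 0.1014 n 5612
foot a [-0.0073 -0.0059] l [-0.0279  0.027 ]
[11.8 -0.5] [56.6 39.7] 89.9
[-0.21195271  0.12954141  0.95423969]
```

View pics/w7c.png

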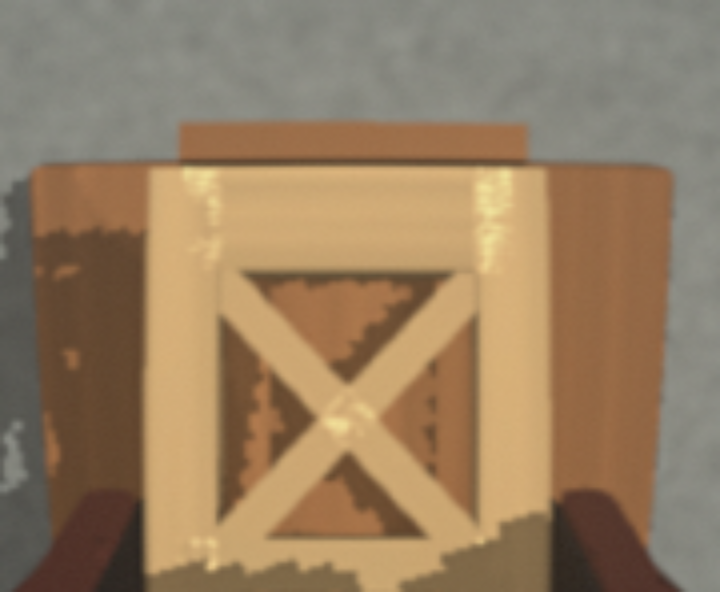

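The crop shows the panel flat and centred: panel columns 148–548 and spine edges about 262–437, so both centre near 349. A dark gap of about 1 mm remains between foot and lip, so I'll slide it down the last bit.

```bash
python3 -m jog '[0,0.08,0,0.03,0, 0,0,0,0,0, 0,0,0,0,0]';python3 -m jog '[0,0.07,0,0.03,0, 0,0,0,0,0, 0,0,0,0,0]';
```

```text
clock: 14.3
position: [0.4811, 0.2115, 0.115]
eef_rot: [3.142, 0.0, 2.938]
force: [0.1, 1.0, 2.8]
opening: 0.0562
clock: 14.68
position: [0.4806, 0.2117, 0.1148]
eef_rot: [3.141, 0.0, 2.938]
force: [0.7, -0.6, 1.8]
opening: 0.0556
```

```bash
python3 -m jog '[0,0.08,0,0.02,0, 0,0,0,0,0, 0,0,0,0,0]';python3 -m jog '[0,0.08,0,0.02,0, 0,0,0,0,0, 0,0,0,0,0]'; python3 - <<'E'
from h import *
im,d=read_camera('wrist'); cv2.imwrite('pics/w8c.png',cv2.resize(im[110:170,230:410],None,fx=4,fy=4))
E
```

```text
clock: 15.05
position: [0.4801, 0.2117, 0.1146]
eef_rot: [3.141, 0.001, 2.938]
force: [3.8, -0.4, 3.3]
opening: 0.0557
clock: 15.42
position: [0.48, 0.2117, 0.1146]
eef_rot: [3.141, 0.002, 2.938]
force: [4.7, -1.7, 2.6]
opening: 0.0553
```

View pics/w8c.png

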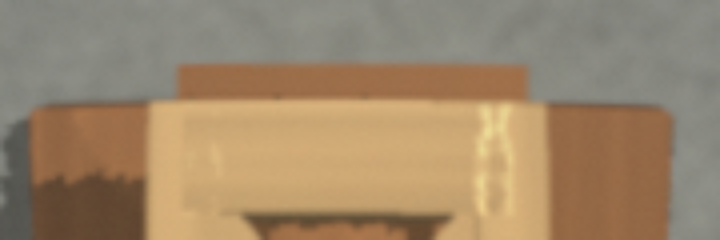

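The foot is against the lip: the dark gap has closed and there is about 5 N of reaction. Releasing and rising.

```bash
python3 -m jog '[0.66,0,0,0,0, 0.7,0,0,0,0, 0.85,0,0,0,0, 0.85,0,0,0,0, 0.85,0,0,0,0]' && python3 -m jog '[0.85,0,0,-0.5,0, 0.85,0,0,-1.5,0, 0.85,0,0,-3,0, 0.85,0,0,-4,0, 0.85,0,0,-4,0, 0.85,0,0,-4,0, 0.85,0,0,-3,0, 0.85,0,0,0,0]'
python3 - <<'E'
from pt import *
s=get_state(); c=calibration('wrist'); im,d=read_camera('wrist'); cv2.imwrite('pics/w9.png',im)
P=wcloud(c,d,np.ones_like(d,bool)); M={}
for q in outline_of('wrist','panel')[:5]:
    X=wcloud(c,d,q['pixels'])
    if len(X)>300 and abs(np.median(X[:,1])-.2)<.08:
        rc=cv2.minAreaRect((X[:,:2]*1000).astype(np.float32)); print('wp',q['confidence'],rc,X[:,2].min(),X[:,2].max())
im2,d2=read_camera('side'); 
cv2.imwrite('pics/s9.png',cv2.resize(im2[180:290,300:430],None,fx=5,fy=5,interpolation=cv2.INTER_CUBIC))
for n,dd in(('side',d2),('scene',read_camera('scene')[1])):
    P=cloud(n,dd,dd>0); q=P[:,:2]-[.4264,.2236]; ax=np.array([np.cos(.2077),-np.sin(.2077)]); nn=np.array([-ax[1],ax[0]]); a=q@ax;l=q@nn
    t=(a>.0)&(a<.2)&(abs(l)<.045)&(abs(P[:,2]-(.0835+a*.309))<.006)
    rc=cv2.minAreaRect((np.c_[a,l][t]*1000).astype(np.float32)); print(n,t.sum(),rc)
    h=(abs(a-.14)<.08)&(l>.03)&(l<.2)&(P[:,2]>.14); H=np.c_[a,l,P[:,2]][h]; print(H[np.argsort(-H[:,2])][:4].round(4).tolist())
E
```

```text
clock: 16.1
position: [0.4787, 0.212, 0.1142]
eef_rot: [-3.142, -0.0, 2.938]
force: [-0.2, -0.2, -0.2]
opening: 0.0745
clock: 17.1
position: [0.4799, 0.2121, 0.3176]
eef_rot: [3.138, 0.004, 2.938]
force: [0.1, -0.9, 0.2]
opening: 0.0744
wp 0.58 ((550.610595703125, 197.19281005859375), (73.62637329101562, 261.8158874511719), 78.2598648071289) -0.0033010878723302994 0.38985379171612533
side 449 ((94.5687255859375, -2.817363739013672), (72.94203186035156, 190.02783203125), 86.99185180664062)
[[0.0622, 0.0305, 0.6917], [0.0642, 0.0343, 0.691], [0.0664, 0.0326, 0.6907], [0.0608, 0.0453, 0.6896]]
scene 673 ((95.49119567871094, -4.675060272216797), (73.07454681396484, 192.2304229736328), 87.10063171386719)
[[0.062, 0.0329, 0.6915], [0.0603, 0.0389, 0.6907], [0.0607, 0.03, 0.6902], [0.0624, 0.0405, 0.6899]]
```

View pics/s9.png

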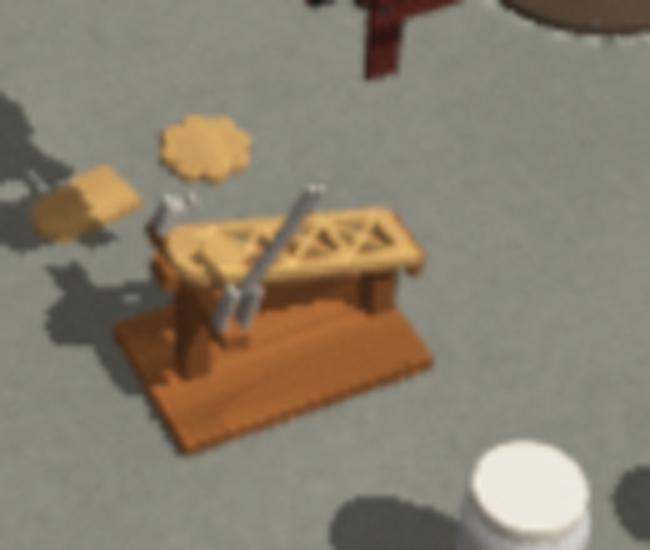

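The panel lies flat on the spine, straight and clear of the arm, with the bar still upright. Next I'll work out the tool path that swings the bar over.

```bash
cat > bp.py <<'E'
from h import *
O=np.array([.4264,.2236,.0745]); Y=np.radians(-11.9); ax=np.array([np.cos(Y),np.sin(Y),0]); n=np.array([-ax[1],ax[0],0])
def tcp(l,u,s=.170): # fingertip-bottom centre at spine (s,l,u) -> TCP world
    return O+ax*(s*np.cos(.3)-u*np.sin(.3))+n*l+[0,0,s*np.sin(.3)+u*np.cos(.3)+.019]
def corner(phi,r,h=.0135):
    l=.052-r*np.cos(phi)+.0025*np.sin(phi); u=.014+r*np.sin(phi)+.0025*np.cos(phi); return tcp(l+h,u)
E
python3 - <<'E'
from bp import *
s=get_state(); yaw=s['eef_rot'][2]; p=s['position']; print(p)
def go(lab,q):
    global p
    print(lab,q.round(4),tool(q-p,yaw).round(2)); p=q
st=tcp(.115,.100); up=st.copy(); up[2]=p[2]
go('above',up); go('start',st)
for f,r in [(1.7,.1),(1.5,.1),(1.3,.1),(1.1,.1),(.9,.1),(.7,.1),(.5,.103),(.35,.106),(.2,.108),(.1,.11),(.0,.11)]:
    go(f,corner(f,r))
E
```

```text
[0.47827865 0.21167367 0.31345364]
above [0.5801 0.3087 0.3135] [-8.01 11.56 -0.  ]
start [0.5801 0.3087 0.2393] [0.   0.   7.42]
1.7 [0.5694 0.2761 0.2515] [ 0.39 -3.41 -1.23]
1.5 [0.5649 0.2567 0.2526] [ 0.04 -1.99 -0.1 ]
1.3 [0.5617 0.2372 0.2498] [-0.08 -1.98  0.28]
1.1 [0.5598 0.2184 0.2433] [-0.19 -1.88  0.65]
0.9 [0.5593 0.201  0.2334] [-0.3  -1.71  0.99]
0.7 [0.5602 0.1858 0.2205] [-0.39 -1.47  1.29]
0.5 [0.5615 0.1709 0.2064] [-0.43 -1.43  1.41]
0.35 [0.5632 0.1608 0.1941] [-0.38 -0.95  1.23]
0.2 [0.5661 0.1534 0.18  ] [-0.43 -0.67  1.41]
0.1 [0.5684 0.149  0.17  ] [-0.31 -0.39  1.  ]
0.0 [0.5714 0.1476 0.1595] [-0.32 -0.08  1.05]
```

```bash
python3 -m jog '[0,0,2.6,0,0, 0,0,3,0,0, 0,-2,3,0,0, 0,-3,3,0,0, 0,-3,0,2,0, 0,0,0,2.5,0, 0,0,0,2,0, 0,0,0,0.9,0, 0,0,0,0,0]' 10 && python3 -m jog '[0,0.2,-1.7,-0.6,0, 0,0.2,-1.7,-0.6,0, 0,0,-1,0,0, 0,0,-1,-0.1,0, 0,0,-1,0.1,0, 0,-0.1,-1,0.2,0, 0,0,0,0,0]'
python3 - <<'E'
from bp import *
s=get_state(); q=corner(1.3,.1); print(s['position'],q,tool(q-s['position'],s['eef_rot'][2]),s['opening'])
im2,d2=read_camera('side'); 
cv2.imwrite('pics/s10.png',cv2.resize(im2[160:290,290:430],None,fx=4.5,fy=4.5,interpolation=cv2.INTER_CUBIC))
E
```

```text
clock: 18.42
position: [0.5802, 0.3101, 0.2392]
eef_rot: [-3.141, -0.001, 2.939]
force: [-0.1, 0.8, -0.2]
opening: 0.0004
clock: 19.3
position: [0.5627, 0.2363, 0.25]
eef_rot: [-3.141, -0.0, 2.937]
force: [0.2, 0.5, -0.1]
opening: 0.0008
[0.56267802 0.23632198 0.24995066] [0.56169919 0.23715098 0.24980425] [0.11268396 0.06128441 0.01464102] 0.0008354714545865638
```

View pics/s10.png

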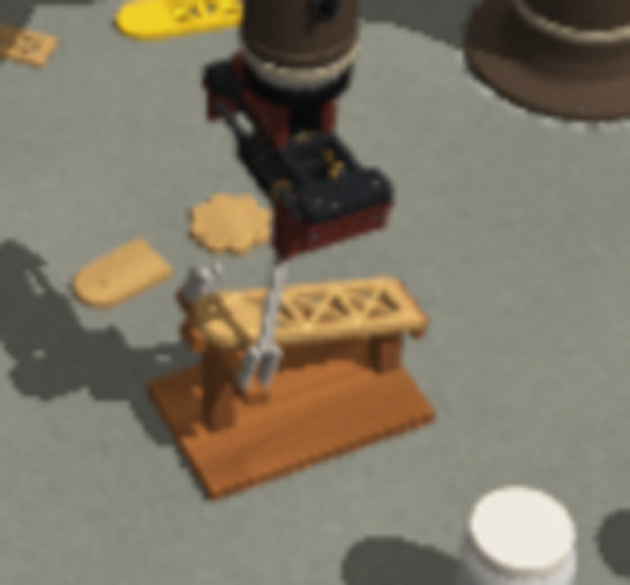

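The bar has followed the finger to roughly 1.3 rad: its tip is at (283, 268), touching the finger. Continuing along the arc.

```bash
python3 -m jog '[0,-0.1,-0.9,0.3,0, 0,-0.1,-1,0.35,0, 0,-0.15,-0.9,0.5,0, 0,-0.15,-0.8,0.5,0, 0,-0.2,-0.75,0.65,0, 0,-0.2,-0.7,0.65,0, 0,-0.2,-0.7,0.7,0, 0,-0.2,-0.7,0.7,0, 0,0,0,0,0]' && python3 -m jog '[0,-0.2,-0.5,0.6,0, 0,-0.2,-0.5,0.6,0, 0,-0.2,-0.35,0.7,0, 0,-0.2,-0.3,0.7,0, 0,0,0,0,0]'
python3 - <<'E'
from bp import *
s=get_state(); q=corner(.2,.108); print(s['position'],q,tool(q-s['position'],s['eef_rot'][2]))
im2,d2=read_camera('side'); 
cv2.imwrite('pics/s11.png',cv2.resize(im2[180:290,290:430],None,fx=5,fy=5,interpolation=cv2.INTER_CUBIC))
E
```

```text
clock: 20.48
position: [0.5622, 0.1708, 0.206]
eef_rot: [-3.141, -0.001, 2.937]
force: [-0.3, -0.6, 0.3]
opening: 0.0005
clock: 21.1
position: [0.5667, 0.1534, 0.18]
eef_rot: [-3.141, -0.001, 2.938]
force: [-0.7, -0.4, 0.6]
opening: 0.0003
[0.56669988 0.1534302  0.17997915] [0.56613819 0.15342679 0.17995185] [ 0.05493804 -0.01170127  0.00272971]
```

```bash
python3 -m jog '[0,-0.15,-0.6,0.4,0, 0,-0.15,-0.6,0.5,0, 0,-0.15,-0.3,0.4,0, 0,-0.15,0,0.4,0, 0,0,0,0,0]' && python3 -m jog '[0,-0.05,0,0.2,0, 0,0,0,0,0, 0,0,0,0,0]' 
python3 - <<'E'
from bp import *
s=get_state(); q=tcp(-.071,.0165); print(s['position'],q,tool(q-s['position'],s['eef_rot'][2]))
E
```

```text
clock: 21.78
position: [0.5698, 0.138, 0.1633]
eef_rot: [-3.141, -0.0, 2.938]
force: [-0.7, -0.1, -0.1]
opening: 0.0005
clock: 22.15
position: [0.5704, 0.1382, 0.162]
eef_rot: [3.141, 0.0, 2.939]
force: [-2.2, -0.4, 3.4]
opening: 0.0008
[0.5703757  0.1381669  0.16203692] [0.56590512 0.12164229 0.15950149] [ 0.10463772 -1.70866645  0.2535436 ]
```

```bash
python3 -m jog '[0,0,0,-0.6,0, 0,0,-0.8,0,0, 0,0,-0.8,0,0, 0,0,0,0.4,0, 0,0,0,0,0]' && python3 -m jog '[0,0,0,0.2,0, 0,0,0,0.1,0, 0,0,0,0,0, 0,0,0,0,0]'&& python3 -m jog '[0,0,0,0.1,0, 0,0,0,0.1,0, 0,0,0,0,0, 0,0,0,0,0]' 
```

```text
clock: 22.78
position: [0.5668, 0.1222, 0.1633]
eef_rot: [-3.141, -0.001, 2.938]
force: [0.3, 0.4, 0.9]
opening: 0.0006
clock: 23.28
position: [0.5673, 0.1225, 0.1613]
eef_rot: [3.141, 0.001, 2.939]
force: [-2.1, 0.0, 6.1]
opening: 0.0005
clock: 23.78
position: [0.5675, 0.1225, 0.1605]
eef_rot: [3.14, 0.001, 2.938]
force: [-5.0, -1.8, 15.2]
opening: 0.0003
```

The force rises stiffly to 15 N at the height expected for a closed bar. I'll back off and check.

```bash
python3 -m jog '[0,0,0,-0.5,0, 0,0,0,-2,0, 0,0,0,-4,0, 0,0,0,-4,0, 0,3,-2,-3,0, 0,4,-2,0,0, 0,4,-2,0,0, 0,0,0,0,0]'
python3 - <<'E'
from bp import *
c=calibration('wrist'); im,d=read_camera('wrist')
w=cv2.resize(im[60:330,330:640] ,None,fx=1.2,fy=1.2)
ims=[]
for nm,(r0,r1,c0,c1) in(('side',(190,280,300,420)),('scene',(205,295,330,450))):
    i,dd=read_camera(nm); ims.append(cv2.resize(i[r0:r1,c0:c1],None,fx=3.3,fy=3.3,interpolation=cv2.INTER_CUBIC))
    P=cloud(nm,dd,dd>0)-O; a,l,z=P@ax,P@n,P[:,2]
    s_=a*np.cos(.3)+z*np.sin(.3); u=-a*np.sin(.3)+z*np.cos(.3)
    b=(abs(s_-.170)<.004)&(abs(l)<.08)&(u>.005)&(u<.05)
    print(nm,'bar strip l,u',b.sum(),np.polyfit(l[b],u[b],1).round(4),np.median(u[b]).round(4), [ (k,np.median(u[b&(abs(l-k)<.008)]).round(4)) for k in(-.07,-.05,-.03,0,.03)])
    t=(s_>.003)&(s_<.15)&(abs(l)<.04)&(abs(u-.009)<.005); 
    rc=cv2.minAreaRect((np.c_[s_,l][t]*1000).astype(np.float32)); print('panel',rc,np.median(u[t]))
top=np.hstack(ims); cv2.imwrite('pics/f1.png',top); cv2.imwrite('pics/f2.png',im)
E
```

```text
clock: 24.78
position: [0.4451, 0.0851, 0.2941]
eef_rot: [3.14, -0.0, 2.938]
force: [0.9, 0.3, -1.0]
opening: 0.0008
side bar strip l,u 69 [0.0261 0.0168] 0.018 [(-0.07, np.float64(0.0177)), (-0.05, np.float64(0.0167)), (-0.03, np.float64(0.0179)), (0, np.float64(0.0153)), (0.03, np.float64(0.0203))]
panel ((76.71798706054688, -1.1766471862792969), (147.16525268554688, 63.992218017578125), 0.8781453371047974) 0.010780599396094284
scene bar strip l,u 87 [0.0022 0.0151] 0.0161 [(-0.07, np.float64(0.0162)), (-0.05, np.float64(0.0159)), (-0.03, np.float64(0.0156)), (0, np.float64(0.0164)), (0.03, np.float64(0.0164))]
panel ((76.55342864990234, -0.2859535217285156), (58.31235885620117, 146.86434936523438), 89.89301300048828) 0.008237392318855553
```

View pics/f1.png

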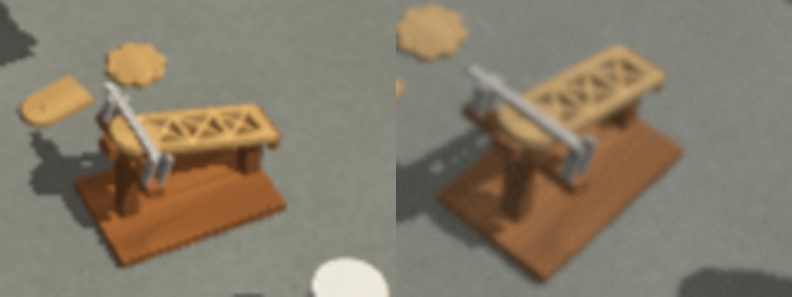

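View pics/f2.png

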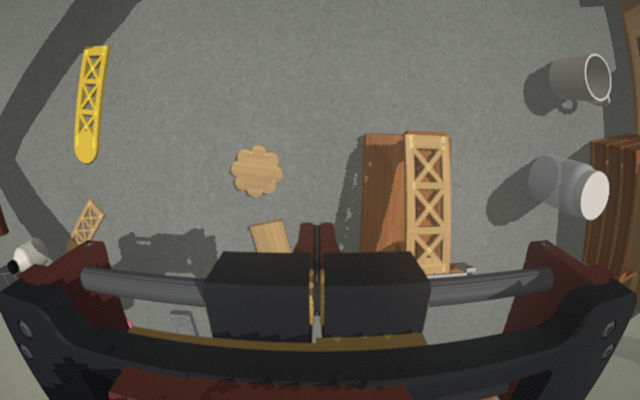

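The side and scene views show the bar lying across the panel in its catch, flat to about 0.002 rad with its top at 16 mm against 16.5 nominal. The panel is against the lip, centred and straight, and the bystanders are undisturbed. Handing in.

```bash
python3 -c "
from station import *
print(sign_off())"
```

```text
the job is handed in; nothing more can be done
None
```

The job is done and handed in at about 25 s on the robot's clock. The panel lies on the spine with its foot against the lip, and the bar is closed over it in its catch.

- **Panel:** I gripped the larger tan fretwork panel across its width and lowered it until the arch end touched the spine. It pivoted between the pads until flat, and I slid it down until the foot met the lip at about 5 N before releasing it. The last scene-camera check put it 0.3 mm off centre and about 0.1° off straight.
- **Bar:** I swung it over with the closed fingers and pressed its protruding end to a stiff stop at about 15 N. In the last scene-camera check it lay parallel to the spine, with its top at about 16 mm against 16.5 mm nominal.
- **Disagreements:** The side camera's coarser depth gave a bar slope of 0.026 rad, a panel offset of 1.2 mm and about 0.9° of turn. I put that down to noise, because the stop force and the scene camera agreed with each other. One tilt fit while lowering the panel also failed, and I redid it.
- **Bystanders:** The rosette, short arch piece, jar and mug looked undisturbed in the last pictures. I did not measure them, and I did not check the bowl, brush and gluepot at the end.

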